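Clear the riser board and hold its foot rail against the sprung fence

TASK

Pick up the scraper block and with it sweep the three wooden offcuts off the board, then put the scraper back on the table, clear of the board. Then stand the foot rail flat on the board, centred along the sprung fence and with its long side flush on it, and push the fence back about 7 mm with the rail, so that the fence's pointer stands between the two marks (never so hard that it reaches its end stop). Finish while still holding the rail pressed like this, steadily, for a colleague who will drive the screws; do not touch the offcuts with the fingers, and leave the tape dispenser, the small carton and the desk punch where they are.

Things in the scene. Friction and masses are not known exactly. Their poses are not given: they have to be found in the camera images.
- board: grey board, 185 (x) x 240 (y) x 18 mm thick, fixed to the table, yaw -0.3 to 0.05. Origin: on its underside, 75 mm from its near and 110 mm from its far edge, midway in y; +x points away from the robot, to the sprung fence. Behind the fence is a fixed aluminium block (x = 83 to 107 mm, 180 mm long, top 44 mm over the table). A white plate with two black marks is by the fence's +y end (x = 38 to 78, y = 96 to 116, 4 mm high).
- fence_face (a point): middle of the near face of the fence bar; moves with it. The bar is aluminium, 180 mm long (along the board's y), 14 mm thick, from 1.5 to 19.5 mm above the board's top. The face looks to the board's -x and stands at x = +45 mm in the board's frame when unloaded. Axes parallel to the board's.
- fence (a joint): travel of the fence along the board's +x (m): 0 unloaded, end stop at 0.016. Springs of 1300 N/m behind it (7 mm takes about 9 N) push it back. The pointer stands between the two marks from 0.003 to 0.011.
- rail_center (a point): centre (half-way up) of the foot rail: loose straight pale wooden bar, 28 (x) x 120 (y) x 60 mm high (z), two screw holes in its top, 0.1 to 0.2 kg. Stands upright on the table to the left of the board, beside the scraper, its length pointing roughly away from the robot. The same either way round. Its upper part stands well above the fence and can be gripped there across its 28 mm.
- scraper_center (a point): centre (half-way up) of the scraper block: loose darker wooden block, 90 (x) x 27 (y) x 52 mm high (z), with steel blade strips low on both long faces; 0.15 kg. Stands upright on the table to the left of the board, left or right of the rail, its length pointing roughly away from the robot. Gripped across its width, 24 mm at the wood above the 22 mm high strips.
- chip1_center (a point): centre of one of three loose wooden offcuts: a flat disc, 16 mm diameter, 7 mm thick, lying on the board, within x = -25 to +25 mm and y = -75 to +75 mm of the board's origin, at least 20 mm in front of the fence. It slides freely.
- chip2_center (a point): centre of one of three loose wooden offcuts: a flat disc, 16 mm diameter, 7 mm thick, lying on the board, within x = -25 to +25 mm and y = -75 to +75 mm of the board's origin, at least 20 mm in front of the fence. It slides freely.
- chip3_center (a point): centre of one of three loose wooden offcuts: a flat disc, 16 mm diameter, 7 mm thick, lying on the board, within x = -25 to +25 mm and y = -75 to +75 mm of the board's origin, at least 20 mm in front of the fence. It slides freely.
- tape_dispenser: bystander: black desk tape dispenser, 29 x 111 x 58 mm, loose, at the back right. Origin: centre of its underside.
- staple_carton: bystander: small card box of staples, 34 x 52 x 22 mm, loose, at the back left. Origin: centre of its underside.
- desk_punch: bystander: black desk hole punch with a domed cap, 144 x 100 x 57 mm, loose, behind the board. Origin: centre of its underside.
Things that resemble listed ones, but are neither listed nor needed, are in the scene too. Leave any pink or red look-alike of the part that bears rail_center alone.

How it is judged:
By the outcome, as a careful person would: the job done as asked, in the order asked, and still so for the second after the job is handed in, while the arm keeps its last pose, push and grip.
It also fails if it takes over 72 s, if anything falls off the work surface, if the arm or the gripper's body presses on something with over 40 N, if the wrist force passes 120 N, or if a joint passes its speed limit or range.

ROBOT

A 6-joint arm with a two-finger parallel gripper is mounted at the origin on a cart in front of the work surface, level with it; the furniture and walls round the work are solid. World frame = base frame: x ahead of the robot, y to its left, z up, the work surface at z = 0. Lengths are in mm, angles in rad, forces in N, time in s.
With the tool pointing down it reaches from about 350 to 875 mm from the base axis. Payload 4.2 kg.
Tool frame: the origin (TCP) lies between the finger pads; the fingertips stand 17 mm ahead of it and the grasp point (between the pads) lies 2 mm behind it (nose_length is the distance from the TCP to the fingertips, in mm); z points along the fingers, y is the direction in which the jaws open and shut (so a half turn about z gives the same grasp; the last joint's range is limited). The gripper opens to 85 mm and grips with 20 to 120 N. Pads are 22 mm wide; open, the fingers measure 114 mm over their backs; the gripper's body (76 mm by 85 mm) begins 54 mm behind the grasp point. The pads swing forward as they close: fully open they stand 13 mm farther back than shut.
Start: joints at [1.469, 0.385, 0.008, 0, -1.194, -0.259], TCP at [220.606, 584.75, 248.312] pointing down, gripper open.
Joint ranges: [-3.14, 3.14], [-1.21, 2.06], [-1.07, 1.41], [-3.16, 2.05], [-2.99, -0.16], [-3.1, 3.1]. Speed limits (rad/s): [2.79, 2.79, 3.14, 3.14, 3.14, 3.14].

INTERFACE

Orientations are given as a unit quaternion [x, y, z, w].
In Python, from bench import * gives the robot as it stands.
- The arm moves only by the tool jog_arm, never from a script. Its argument "increments" is a list of rows, each a list of 4 numbers: the shift along the tool's x, y, z in m, then the turn about the tool's z in degrees. A call has 1 to 10 rows; each row is the pose to reach, as a shift and turn from the pose measured when the call began, along the tool's axes at that moment; what a row does not reach only later rows make up. A row lasts 1/8 s, in which the tool goes at most 62.5 mm and 10.7 degrees, less where a joint would pass 70% of its speed; a pose out of reach is approached as far as the arm can. A call with a gripper value outside its range is refused whole. "hand" is the gripper's target within -1 to 1 (fully open at 1, half-way at 0, shut at -1), set as the call begins (left out, the last holds). The fingers move at their own pace and stop on an object; the grip force is fixed at half the most. Time passes only in rows, so rows that repeat a pose let the fingers close. It gives the time, the measured TCP pose, the force and the opening at its end, in the units of the state.
- read_state(): the state, without advancing time (a new reading comes with each control period).
- get_image(name): name is "scene" or "top" or "wrist"; returns the picture (400x640x3 uint8, red, green, blue); there is no depth.
- calibration(name): a dict with "fx", "fy", "cx", "cy" (pixels), "position" and "rotation" of the camera in the world; the wrist camera has in their place "hand_eye" (4x4, takes a point from camera to tool coordinates, whose origin is the TCP and whose axes are the flange's). Camera axes: x right, y up, looking along -z (the intrinsics and any distortion apply to the point x, -y, -z); pixel columns grow to the right and rows downward; lengths in mm; the calibration is good to about 2 mm. A picture is of the moment at which its call begins: read the wrist's pose just before it. calibration takes no time and is no camera call.
- job_done(): hands the job in, once; it reports no verdict.
The state is a dict: "clock": time; "joints": joint angles; "joint_vel": joint speeds; "joint_efforts": joint torques, N m; "position": TCP position; "ee_rot": TCP orientation; "contact_force": force on the tool from outside, world axes, zero at the start; "wrist_torque": the same for the moment, N m; "gripper_width": finger opening in mm.
Only numpy, scipy, OpenCV 4.12 (cv2) and the standard library are available. Lean on these libraries where they do the work, as an engineer would, in place of code of your own. Each camera call takes 0.05 s, during which the arm holds its last target.

## Working session

There is one attempt and no reset: what is moved stays moved. The work goes in short steps, Python scripts to look and compute and a tool call to move; the robot and the scene stay as the last step left them, time stands still between calls to the robot, and variables do not carry over. Pictures are saved under pics/ and viewed, and the job is handed in when it is done.

Besides the shell and the picture viewer there is one more tool, called after ">>>" as name(argument=value, ...) on one line, values as JSON. jog_arm: Moves the arm, as the interface text tells. Its arguments: {"type":"object","properties":{"increments":{"type":"array"},"hand":{"type":"number"}},"required":["increments"]}

```bash
ls; mkdir -p pics; python3 - <<'E'
from bench import *
import cv2
s=read_state(); print(s)
for n in ["scene","top","wrist"]:
    c=calibration(n); print(n,c)
    im=get_image(n); cv2.imwrite(f"pics/{n}0.png",im[:,:,::-1])
E
```

```text
pics
{'clock': 0.0, 'joints': array([ 1.46861409e+00,  3.85585778e-01,  6.63847374e-03, -5.03745173e-04,
       -1.19401965e+00, -2.58621927e-01]), 'joint_vel': array([-0.00062423,  0.00036087,  0.00039243,  0.0003354 ,  0.0003561 ,
        0.00264989]), 'joint_efforts': array([ 5.63470658e-04, -3.92281079e+01,  1.88400882e+01,  4.18611601e+00,
       -4.57308037e-03,  1.80741907e-06]), 'position': array([220.41538942, 584.260342  , 247.20815923]), 'ee_rot': array([ 9.83754345e-01, -1.79516450e-01, -1.48582222e-04,  1.10028586e-03]), 'contact_force': array([-0.37522682,  1.00335066,  0.27390723]), 'wrist_torque': array([-0.00979816,  0.03404493, -0.01931138]), 'gripper_width': 85.49113997620967}
scene {'fx': 367.3945924542735, 'fy': 367.3945924542735, 'cx': 319.08402000949945, 'cy': 203.87663595683523, 'position': array([-145.00397175, -412.75763176,  982.96650222]), 'rotation': array([ 0.33766408, -0.15625227, -0.41006096,  0.83271737])}
top {'fx': 380.46549006449266, 'fy': 380.46549006449266, 'cx': 317.4754569969167, 'cy': 199.1787983983756, 'position': array([ 294.4837513 ,  117.73124862, 1647.0360145 ]), 'rotation': array([-0.05462326,  0.05382543,  0.71083327, -0.6991675 ])}
wrist {'fx': 355.69835409369864, 'fy': 355.69835409369864, 'cx': 323.5360899224741, 'cy': 203.63842694196967, 'hand_eye': array([[ 1.13591042e-03,  9.65053065e-01,  2.62052079e-01,
         6.51333064e+01],
       [ 9.99998681e-01, -7.91997151e-04, -1.41799922e-03,
        -6.32147571e-01],
       [-1.16090000e-03,  2.62053345e-01, -9.65052691e-01,
        -1.25603770e+02],
       [ 0.00000000e+00,  0.00000000e+00,  0.00000000e+00,
         1.00000000e+00]])}
```

View pics/scene0.png

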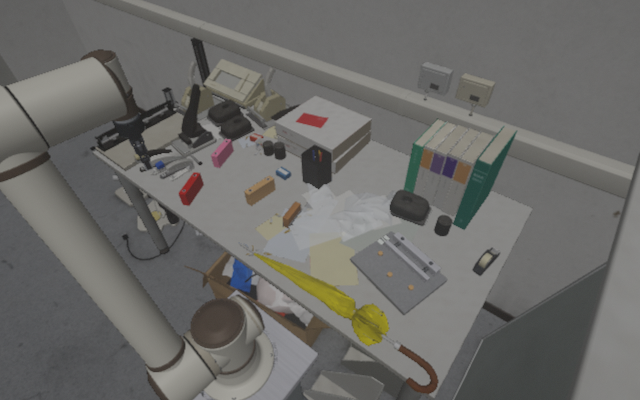

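View pics/top0.png

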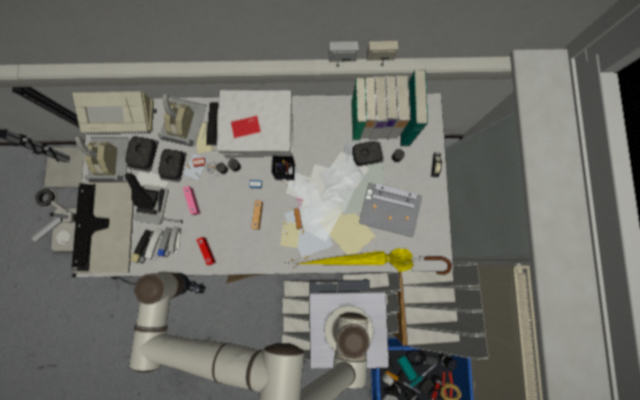

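View pics/wrist0.png

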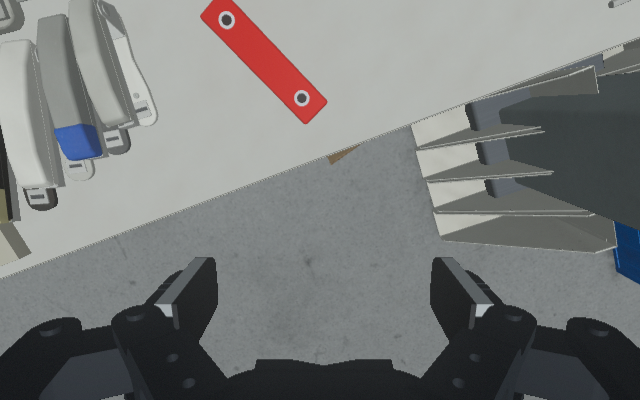

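The scene shows the pale bar with two holes at scene (260,190) / top (257,215), and a darker smaller block at scene (291,213) / top (297,218). The board is at top (390,208) with three offcuts. The red bar at top (205,250) and the pink one at top (192,200) are the look-alikes.

```bash
cat > h.py <<'E'
from bench import *
import numpy as np, cv2
from scipy.spatial.transform import Rotation as R
def pose(n,s=None):
    c=calibration(n)
    if n=="wrist":
        H=np.array(c["hand_eye"]); Rt=R.from_quat(s["ee_rot"]).as_matrix()
        return c,Rt@H[:3,:3],Rt@H[:3,3]+s["position"]
    return c,R.from_quat(c["rotation"]).as_matrix(),np.array(c["position"])
def cast(P,uv,z):
    c,Rm,p=P; uv=np.atleast_2d(np.array(uv,float))
    d=np.c_[(uv[:,0]-c["cx"])/c["fx"],-(uv[:,1]-c["cy"])/c["fy"],-np.ones(len(uv))]@Rm.T
    return p+d*((z-p[2])/d[:,2])[:,None]
def proj(P,X):
    c,Rm,p=P; q=(np.atleast_2d(X)-p)@Rm
    return np.c_[c["cx"]+c["fx"]*q[:,0]/-q[:,2],c["cy"]-c["fy"]*q[:,1]/-q[:,2]]
def snap(n,name):
    s=read_state(); im=get_image(n)[:,:,::-1].copy(); cv2.imwrite(f"pics/{name}.png",im)
    np.savez(f"pics/{name}.npz",position=s["position"],ee_rot=s["ee_rot"]); return pose(n,s),im
def load(n,name):
    s=np.load(f"pics/{name}.npz"); return pose(n,s),cv2.imread(f"pics/{name}.png")
E
python3 - <<'E'
from h import *
print({k:v.shape if hasattr(v,'shape') else v for k,v in calibration("top").items()})
for n,L in (("top",[("rail",(257,215),60),("scr",(297,218),52),("boardtop",(390,208),18),("carton",(256,184),22),("pink",(192,200),60)]),("scene",[("rail",(260,188),60),("scr",(291,211),52),("board",(398,270),18)])):
    P=pose(n)
    for a,uv,z in L: print(n,a,cast(P,uv,z).round(0))
a=cv2.imread("pics/scene0.png")[160:320,220:460]; cv2.imwrite("pics/c1.png",cv2.resize(a,None,fx=3.3,fy=3.3,interpolation=cv2.INTER_CUBIC))
s=read_state(); print(R.from_quat(s["ee_rot"]).as_matrix().round(3))
E
```

```text
{'fx': 380.46549006449266, 'fy': 380.46549006449266, 'cx': 317.4754569969167, 'cy': 199.1787983983756, 'position': (3,), 'rotation': (4,)}
top rail [[477. 372.  60.]]
top scr [[463. 205.  52.]]
top boardtop [[ 503. -195.   18.]]
top carton [[617. 384.  22.]]
top pink [[545. 647.  60.]]
scene rail [[474. 362.  60.]]
scene scr [[461. 203.  52.]]
scene board [[ 496. -201.   18.]]
[[ 0.936 -0.353 -0.   ]
 [-0.353 -0.936 -0.002]
 [ 0.     0.002 -1.   ]]
```

View pics/c1.png

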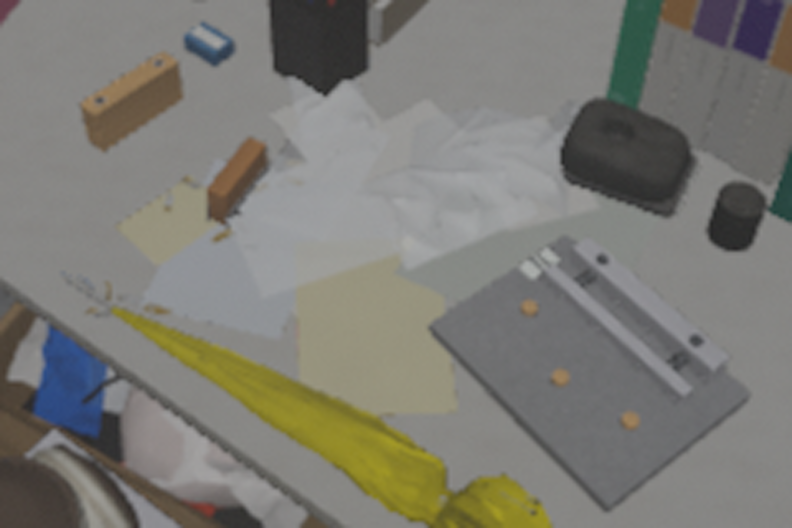

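>>> jog_arm(increments=[[0.06, 0.03, -0.02, -4], [0.12, 0.06, -0.04, -10], [0.18, 0.09, -0.06, -15], [0.24, 0.12, -0.06, -20], [0.3, 0.15, -0.06, -20.7], [0.36, 0.185, -0.06, -20.7], [0.36, 0.185, -0.06, -20.7]], hand=1)

```text
clock: 1.02
position: [493.2, 281.9, 307.6]
ee_rot: [1.0, -0.001, -0.0, 0.001]
contact_force: [0.2, 0.7, 0.7]
gripper_width: 85.0
```

```bash
python3 - <<'E'
from h import *
snap("wrist","w1"); s=read_state(); print(s["clock"],s["position"],s["joints"],s["joint_vel"].round(3))
E
```

```text
1.075 [494.77145408 279.76176869 307.55014637] [ 0.80058787  0.253204   -0.03414967  0.00199071 -1.28629823  0.76537809] [ 0.066 -0.006 -0.014 -0.019  0.008 -0.1  ]
```

View pics/w1.png

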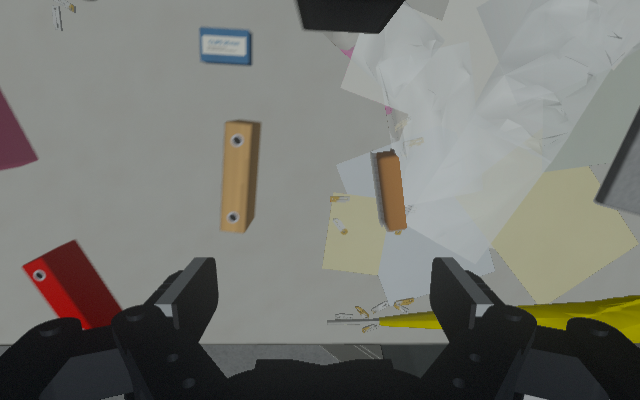

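Candidates: the pale bar with two holes at wrist (240,176) is the rail. The brown block with steel strips at (391,191) is the scraper. The red bar at (75,285) is a look-alike, and the blue and white box at (225,46) is the staple carton. Confirming in a crop and measuring.

```bash
python3 - <<'E'
from h import *
P,im=load("wrist","w1")
cv2.imwrite("pics/c2.png",cv2.resize(im[100:260,200:430],None,fx=3.4,fy=3.4,interpolation=cv2.INTER_CUBIC))
hsv=cv2.cvtColor(im,cv2.COLOR_BGR2HSV)
for n,uv in (("rail",(240,176)),("scr",(395,190)),("railside",(253,160)),("scr2",(382,185))): print(n,hsv[uv[1],uv[0]])
E
```

```text
rail [ 18 111 161]
scr [ 16 136 137]
railside [17 98 86]
scr2 [ 14 117  96]
```

View pics/c2.png

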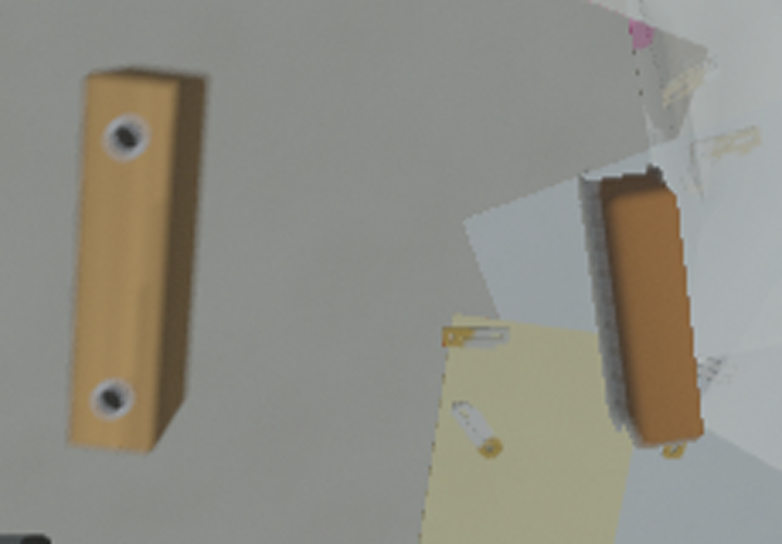

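The crop confirms the pale rail with two screw holes on the left, and the darker scraper with grey steel strips on the right.

```bash
cat >> h.py <<'E'
def rect(P,im,box,z,vmin,smin=90):
    x0,y0,x1,y1=box
    hsv=cv2.cvtColor(im,cv2.COLOR_BGR2HSV)
    m=((abs(hsv[...,0].astype(int)-17)<=5)&(hsv[...,1]>smin)&(hsv[...,2]>vmin)).astype(np.uint8)
    k=np.zeros_like(m);k[y0:y1,x0:x1]=1;m*=k
    cs,_=cv2.findContours(m,cv2.RETR_EXTERNAL,cv2.CHAIN_APPROX_NONE)
    c=max(cs,key=cv2.contourArea)[:,0].astype(float)
    w=cast(P,c,z)[:,:2]
    (cx,cy),(a,b),_=r=cv2.minAreaRect(w.astype(np.float32))
    q=cv2.boxPoints(r); e=q[1]-q[0]; f=q[2]-q[1]; L=e if np.linalg.norm(e)>np.linalg.norm(f) else f
    if L[0]<0:L=-L
    return (cx,cy),sorted((a,b)),np.degrees(np.arctan2(L[1],L[0])),c
E
python3 - <<'E'
from h import *
P,im=load("wrist","w1")
for b,z,v in (((210,110,270,240),60,120),((370,140,415,240),52,115)):
    r=rect(P,im,b,z,v); print(r[:3],len(r[3]))
s=read_state(); print(s["position"],s["clock"])
E
```

```text
((484.3249206542969, 375.9566650390625), [26.069841384887695, 117.71111297607422], np.float32(-6.891432)) 258
((465.6195068359375, 204.55389404296875), [19.63760757446289, 82.97142028808594], np.float32(9.422452)) 172
[494.77145408 279.76176869 307.55014637] 1.075
```

```bash
cat >> h.py <<'E'
def rel(x,y,z,yaw):
    s=read_state(); M=R.from_quat(s["ee_rot"]).as_matrix()
    d=M.T@(np.array([x,y,z])-s["position"]); cur=np.degrees(np.arctan2(M[1,0],M[0,0]))
    t=-((yaw-cur+180)%360-180)
    print("t",round(s["clock"],2),"pos",s["position"].round(1),"yaw",round(cur,2),"F",s["contact_force"].round(1),"w",round(s["gripper_width"],1)," -> rel m",(d/1000).round(4),"turn",round(t,2))
E
python3 -c "
from h import *
rel(466,204.5,43,9.4)"
```

```text
t 1.07 pos [494.8 279.8 307.6] yaw -0.24 F [0.9 0.  0.6] w 85.2  -> rel m [-0.0283  0.0745  0.2648] turn -9.64
```

>>> jog_arm(increments=[[-0.014, 0.037, 0.04, -5], [-0.028, 0.0745, 0.09, -9.6], [-0.028, 0.0745, 0.15, -9.6], [-0.028, 0.0745, 0.2, -9.6], [-0.028, 0.0745, 0.235, -9.6], [-0.028, 0.0745, 0.255, -9.6], [-0.028, 0.0745, 0.264, -9.6], [-0.028, 0.0745, 0.264, -9.6]])

```text
clock: 2.08
position: [466.2, 204.5, 43.6]
ee_rot: [0.997, 0.082, -0.001, 0.002]
contact_force: [0.5, 0.8, 0.5]
gripper_width: 85.6
```

```bash
python3 -c "
from h import *
rel(466,204.5,43,9.4); snap('wrist','w2')"
```

```text
t 2.08 pos [466.2 204.5  43.6] yaw 9.37 F [0.5 0.8 0.5] w 85.6  -> rel m [-0.0002 -0.      0.0006] turn -0.03
```

View pics/w2.png

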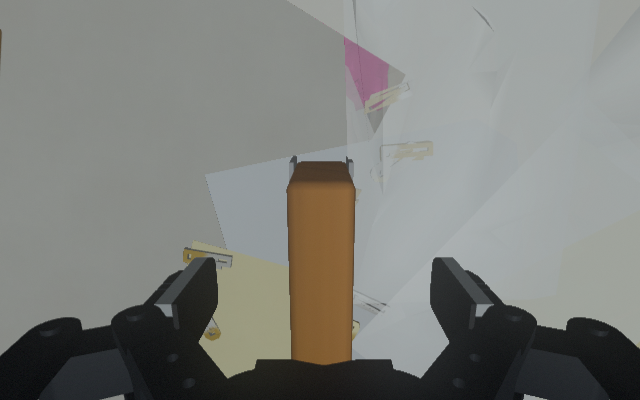

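The scraper sits centred and aligned between the fingers, at columns 288–354. Closing.

>>> jog_arm(increments=[[0, 0, 0, 0], [0, 0, 0, 0], [0, 0, 0, 0], [0, 0, 0, 0], [0, 0, 0, 0], [0, 0, 0, 0], [0, 0, -0.03, 0], [0, 0, -0.08, 0], [0, 0, -0.13, 0]], hand=-1)

```text
clock: 3.25
position: [465.9, 204.7, 174.6]
ee_rot: [0.997, 0.082, -0.001, 0.002]
contact_force: [0.3, -0.2, -0.8]
gripper_width: 23.2
```

```bash
python3 -c "
from h import *
rel(500,-198,260,0); snap('wrist','w3')"
```

```text
t 3.25 pos [465.9 204.7 174.6] yaw 9.35 F [ 0.3 -0.2 -0.8] w 23.2  -> rel m [-0.032   0.4032 -0.0837] turn 9.35
```

View pics/w3.png

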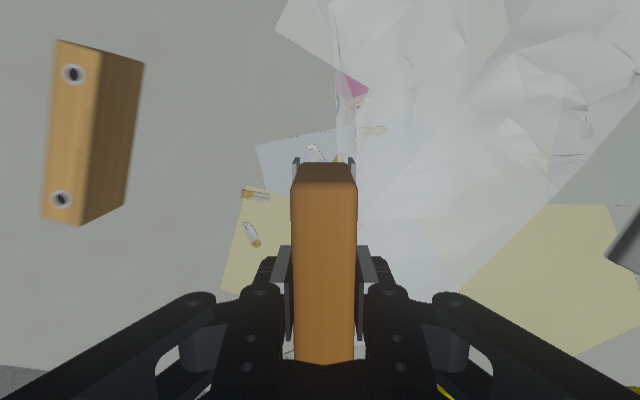

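>>> jog_arm(increments=[[-0.012, 0.056, -0.03, 3], [-0.024, 0.113, -0.06, 6], [-0.035, 0.17, -0.09, 9], [-0.047, 0.226, -0.12, 12], [-0.058, 0.283, -0.125, 15], [-0.07, 0.34, -0.125, 17], [-0.081, 0.395, -0.125, 17], [-0.081, 0.395, -0.125, 17], [-0.081, 0.395, -0.125, 17]])

```text
clock: 4.42
position: [452.9, -196.4, 304.7]
ee_rot: [0.998, -0.066, 0.004, -0.002]
contact_force: [-0.1, 0.6, -1.2]
gripper_width: 22.8
```

```bash
python3 -c "
from h import *
snap('wrist','w4');rel(500,-198,260,0)"
```

```text
t 4.47 pos [ 453.1 -195.8  305.1] yaw -7.51 F [ 0.1  0.9 -1.1] w 22.7  -> rel m [ 0.0464 -0.0037  0.0455] turn -7.51
```

View pics/w4.png

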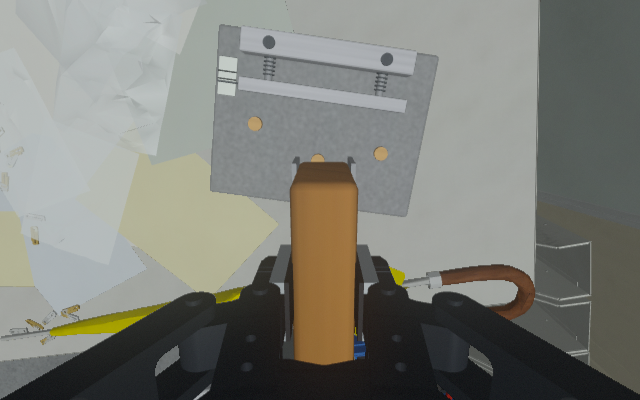

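The board is at (211–438, 25–216). The fence bar runs from (239,85) to (405,105), and the chips are at (255,124), (318,158) and (381,153).

```bash
python3 - <<'E'
from h import *
P,im=load("wrist","w4")
cv2.imwrite("pics/c4.png",cv2.resize(im[10:230,195:455],None,fx=2.7,fy=2.7,interpolation=cv2.INTER_CUBIC))
hsv=cv2.cvtColor(im,cv2.COLOR_BGR2HSV)
x=320
print([(r,hsv[r,300].tolist()) for r in range(84,108)])
c=cast(P,[(220,25),(438,55),(406,216),(211,189)],18); print(c.round(1))
ctr=(c[0]+c[1]+c[2]+c[3])/4
print(ctr, [np.linalg.norm(c[i]-c[(i+1)%4]).round(1) for i in range(4)],[np.degrees(np.arctan2(*(c[i]-c[j])[[1,0]])).round(2) for i,j in((0,3),(1,2),(0,1),(3,2))])
m=((abs(hsv[...,0].astype(int)-16)<7)&(hsv[...,1]>80)&(hsv[...,2]>90)).astype(np.uint8)
m[170:]=0; m[:, :215]=0
n,l,st,cc=cv2.connectedComponentsWithStats(m)
for i in range(1,n):
    if st[i,4]>30: print(st[i],cast(P,cc[i],25).round(1))
E
```

```text
[(84, [96, 10, 125]), (85, [105, 9, 162]), (86, [99, 10, 180]), (87, [103, 10, 182]), (88, [101, 11, 182]), (89, [105, 11, 184]), (90, [107, 10, 184]), (91, [107, 10, 181]), (92, [103, 10, 179]), (93, [105, 11, 179]), (94, [105, 11, 179]), (95, [107, 10, 180]), (96, [105, 11, 181]), (97, [105, 9, 175]), (98, [107, 13, 134]), (99, [96, 9, 136]), (100, [96, 9, 136]), (101, [102, 10, 133]), (102, [98, 8, 134]), (103, [98, 8, 135]), (104, [100, 11, 137]), (105, [90, 8, 134]), (106, [96, 9, 135]), (107, [102, 9, 136])]
[[ 617.7 -105.6   18. ]
 [ 557.6 -333.2   18. ]
 [ 380.7 -285.8   18. ]
 [ 444.3  -58.6   18. ]]
[ 500.06728086 -195.80787479   18.        ] [np.float64(235.4), np.float64(183.1), np.float64(235.9), np.float64(179.7)] [np.float64(-15.18), np.float64(-15.0), np.float64(75.2), np.float64(74.38)]
[248 117  14  14 154] [[ 512.7 -125.    25. ]]
[374 147  14  13 142] [[ 461.4 -260.8   25. ]]
[311 154  13   9  98] [[ 464.6 -189.    25. ]]
```

View pics/c4.png

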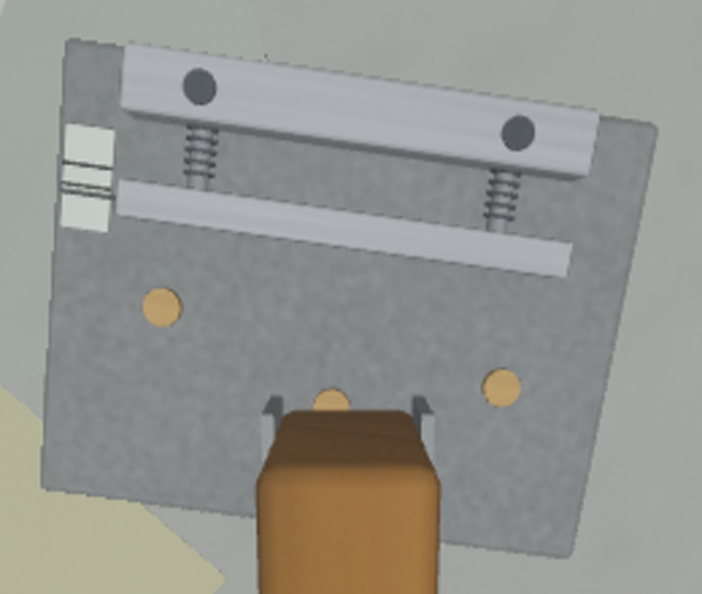

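```bash
python3 - <<'E'
from h import *
P,im=load("wrist","w4")
V=cv2.cvtColor(im,cv2.COLOR_BGR2HSV)[...,2].astype(float)
pts=[]
for u in range(246,400,2):
    r0=int(85+(u-239)*20/166); col=V[r0:r0+16,u]; g=np.diff(col); k=np.argmin(g[3:])+3
    # subpixel
    hi=col[max(0,k-3):k].mean(); lo=col[k+3:k+6].mean(); t=(hi+lo)/2
    j=next(i for i in range(k-2,k+4) if col[i]>=t>col[i+1]); pts.append((u+.5*0,r0+j+(col[j]-t)/(col[j]-col[j+1])))
pts=np.array(pts); w=cast(P,pts,37.5)[:,:2]
vx,vy,x0,y0=cv2.fitLine(w.astype(np.float32),cv2.DIST_HUBER,0,0.01,0.01).ravel()
print("yaw",np.degrees(np.arctan2(vx,-vy)) , np.degrees(np.arctan2(-vx,vy)),"rms",np.std((w-[x0,y0])@[-vy,vx]))
m=(V>160).astype(np.uint8); n,l,st,c=cv2.connectedComponentsWithStats(m)
i=l[95,320]; print(st[i])
cnt=max(cv2.findContours((l==i).astype(np.uint8),0,1)[0],key=cv2.contourArea)[:,0]
ww=cast(P,cnt,37.5)[:,:2]; r=cv2.minAreaRect(ww.astype(np.float32)); print(r)
a=np.radians(-15.0); X=np.array([np.cos(a),np.sin(a)]);Y=np.array([-X[1],X[0]])
print("near edge mid",  (x0,y0)); print("bar y range",(ww@Y).min(),(ww@Y).max(),"near edge x", np.median(w@X))
o=np.array(r[0]) -X*(45+7); print("origin from bar",o)
for q in ((512.7,-125),(461.4,-260.8),(464,-190.5)): print("chip board", (np.array(q)-o)@X,(np.array(q)-o)@Y)
E
```

```text
yaw 164.7659 -15.234087 rms 0.15235345172207287
[ 238   77  169   36 2164]
((532.795654296875, -203.95748901367188), (178.3977508544922, 13.000853538513184), 74.71076965332031)
near edge mid (np.float32(529.299), np.float32(-192.92557))
bar y range -148.32986712911628 30.09558258304112 near edge x 561.0997129973051
origin from bar [ 482.56751133 -190.49889867]
chip board 12.153386608260265 71.06593976141349
chip board -2.250981955446686 -73.38420446240134
chip board -17.9345536778023 -4.806689357013263
```

```bash
python3 -c "
from h import *
P,im=load('wrist','w4')
print(cast(P,[(535,60),(536,200)],0).round(0))
rel(498.7,-89.2,100,-15.2)"
```

```text
[[ 540. -447.    0.]
 [ 375. -451.    0.]]
t 4.47 pos [ 453.1 -195.8  305.1] yaw -7.51 F [ 0.1  0.9 -1.1] w 22.7  -> rel m [ 0.0295 -0.1107  0.2058] turn 7.69
```

>>> jog_arm(increments=[[0.01, -0.04, 0.03, 4], [0.02, -0.08, 0.07, 7.7], [0.0295, -0.1107, 0.12, 7.7], [0.0295, -0.1107, 0.17, 7.7], [0.0295, -0.1107, 0.2, 7.7], [0.0295, -0.1107, 0.206, 7.7], [0.0295, -0.1107, 0.206, 7.7]])

```text
clock: 5.35
position: [499.4, -88.3, 100.5]
ee_rot: [0.991, -0.131, 0.005, -0.002]
contact_force: [-0.6, -0.0, -1.4]
gripper_width: 22.9
```

```bash
python3 -c "
from h import *
snap('wrist','w5');rel(498.7,-89.2,63,-15.2)"
```

```text
t 5.4 pos [499.8 -88.5 101.2] yaw -15.12 F [-0.7  0.2 -1.7] w 22.5  -> rel m [-0.0013  0.0012  0.0382] turn 0.08
```

View pics/w5.png

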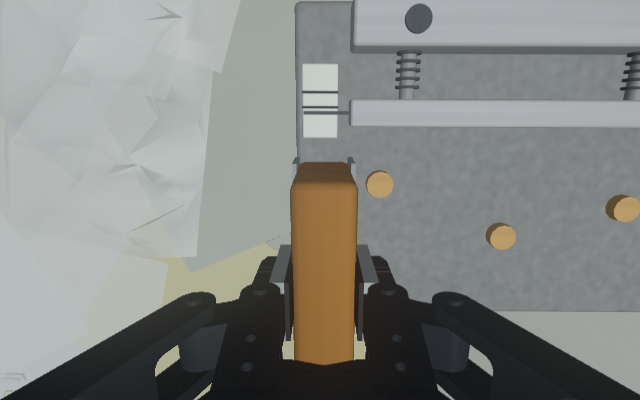

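>>> jog_arm(increments=[[-0.001, 0.001, 0.02, 0], [-0.001, 0.001, 0.035, 0], [-0.001, 0.001, 0.038, 0], [-0.001, 0.001, 0.038, 0], [-0.001, 0.001, 0.038, 0]])

```text
clock: 6.02
position: [499.6, -89.1, 63.7]
ee_rot: [0.991, -0.131, 0.006, -0.003]
contact_force: [-1.2, -1.0, -0.7]
gripper_width: 22.7
```

```bash
python3 -c "
from h import *
rel(435.3,-322.7,63,-15.2);snap('wrist','w6')"
```

```text
t 6.03 pos [499.6 -89.1  63.7] yaw -15.11 F [-1.2 -1.  -0.7] w 22.7  -> rel m [-0.0012  0.2423 -0.001 ] turn 0.09
```

View pics/w6.png

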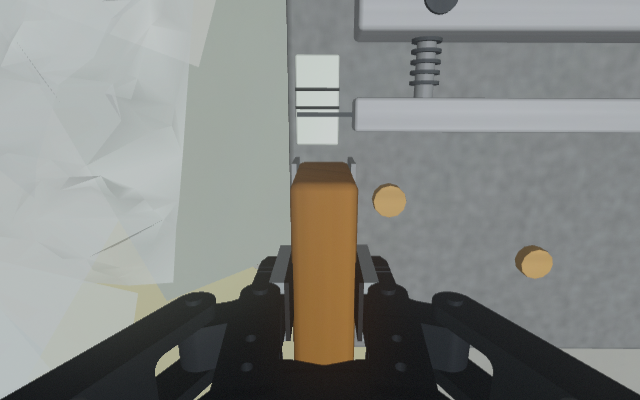

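>>> jog_arm(increments=[[-0.001, 0.01, 0, 0], [-0.001, 0.022, 0, 0], [-0.001, 0.036, 0, 0], [-0.001, 0.05, 0, 0], [-0.001, 0.064, 0, 0], [-0.001, 0.078, 0, 0], [-0.001, 0.092, -0.0003, 0], [-0.001, 0.106, -0.0005, 0], [-0.001, 0.12, -0.0006, 0], [-0.001, 0.13, -0.0006, 0]])

```text
clock: 7.32
position: [464.4, -215.2, 63.3]
ee_rot: [0.991, -0.132, 0.006, -0.003]
contact_force: [-0.1, 0.2, 1.0]
gripper_width: 22.9
```

```bash
python3 -c "
from h import *
rel(435.3,-322.7,63,-15.2);snap('wrist','w7');snap('scene','s7')"
```

```text
t 7.33 pos [ 464.4 -215.2   63.3] yaw -15.14 F [-0.1  0.2  1. ] w 22.9  -> rel m [ 0.      0.1113 -0.0004] turn 0.06
```

View pics/w7.png

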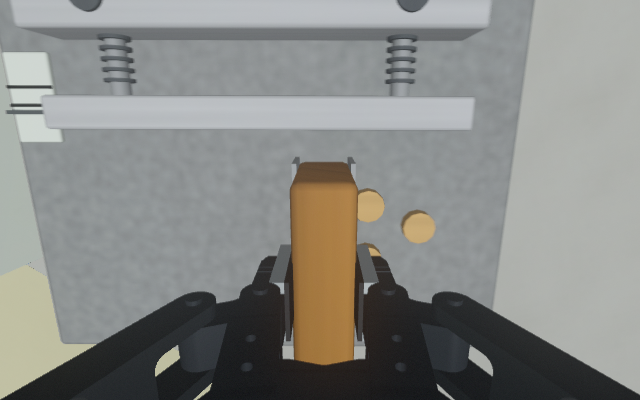

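The offcuts are riding along the blade at (370,206) and (372,250), with the third just ahead at (419,227). Continuing the stroke past the edge.

>>> jog_arm(increments=[[0, 0.01, 0, 0], [0, 0.024, 0, 0], [0, 0.04, 0, 0], [0, 0.058, 0, 0], [0, 0.078, 0, 0], [0, 0.098, 0, 0], [0, 0.114, 0, 0], [0, 0.12, 0, 0], [0, 0.12, 0, 0]])

```text
clock: 8.55
position: [432.3, -331.5, 62.1]
ee_rot: [0.991, -0.132, 0.006, -0.003]
contact_force: [0.5, -0.1, -0.7]
gripper_width: 22.8
```

```bash
python3 -c "
from h import *
rel(466,204.5,80,9.4);snap('wrist','w8')"
```

```text
t 8.55 pos [ 432.3 -331.5   62.1] yaw -15.23 F [ 0.5 -0.1 -0.7] w 22.8  -> rel m [-0.1081 -0.5261 -0.0155] turn -24.63
```

View pics/w8.png

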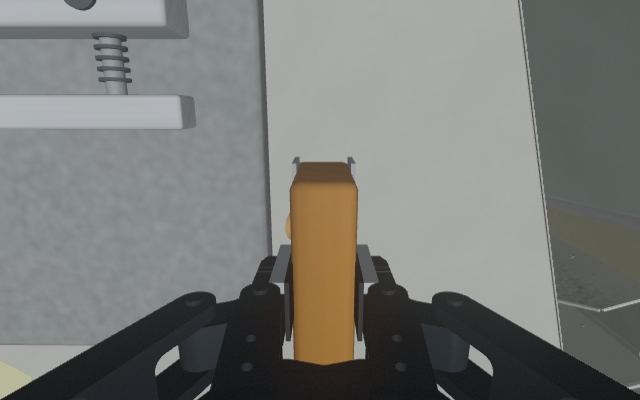

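One offcut shows at (290,225), just right of the board edge at about (268,225). Lifting to check that all three are off.

>>> jog_arm(increments=[[0, 0, -0.05, 0], [-0.02, -0.02, -0.11, 0], [-0.05, -0.05, -0.17, 0], [-0.06, -0.06, -0.2, 0], [-0.06, -0.06, -0.2, 0]])

```text
clock: 9.22
position: [388.8, -257.3, 265.9]
ee_rot: [0.991, -0.131, 0.01, -0.002]
contact_force: [0.2, -0.3, -2.4]
gripper_width: 22.9
```

```bash
python3 -c "
from h import *
snap('wrist','w9');rel(466,204.5,80,9.4)"
```

```text
t 9.28 pos [ 388.2 -257.3  263.4] yaw -15.09 F [-0.2  0.7 -2.7] w 23.2  -> rel m [-0.0477 -0.4647  0.1862] turn -24.49
```

View pics/w9.png

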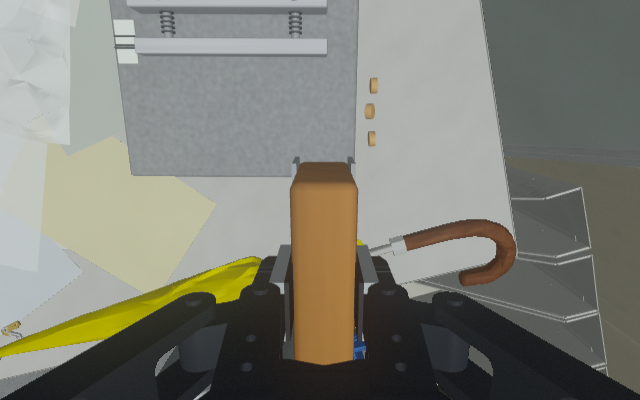

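All three offcuts lie right of the board, at (374,86), (370,111) and (372,138), and the board is clear. Taking the scraper back to where it stood.

>>> jog_arm(increments=[[-0.006, -0.058, 0.02, -3], [-0.012, -0.116, 0.03, -6], [-0.018, -0.174, 0.04, -10], [-0.024, -0.232, 0.06, -14], [-0.03, -0.29, 0.08, -18], [-0.036, -0.348, 0.1, -22], [-0.042, -0.406, 0.12, -24.5], [-0.0477, -0.4647, 0.14, -24.5], [-0.0477, -0.4647, 0.14, -24.5], [-0.0477, -0.4647, 0.14, -24.5]])

```text
clock: 10.52
position: [464.3, 203.7, 124.3]
ee_rot: [0.997, 0.082, 0.006, 0.0]
contact_force: [-0.2, -0.6, -1.7]
gripper_width: 22.8
```

```bash
python3 -c "
from h import *
rel(466,204.5,44.2,9.4); snap('wrist','w10')"
```

```text
t 10.53 pos [464.3 203.7 124.3] yaw 9.43 F [-0.2 -0.6 -1.7] w 22.8  -> rel m [ 0.0008 -0.0007  0.0801] turn 0.03
```

>>> jog_arm(increments=[[0.001, 0, 0.03, 0], [0.001, 0, 0.055, 0], [0.001, 0, 0.072, 0], [0.001, 0, 0.078, 0], [0.001, 0, 0.08, 0], [0.001, 0, 0.08, 0], [0.001, 0, 0.08, 0]])

```text
clock: 11.45
position: [466.9, 203.8, 45.7]
ee_rot: [0.997, 0.082, 0.007, -0.001]
contact_force: [1.2, 0.9, -1.3]
gripper_width: 23.2
```

```bash
python3 -c "
from h import *
rel(466,204.5,43.6,9.4)"
```

```text
t 11.45 pos [466.9 203.8  45.7] yaw 9.38 F [ 1.2  0.9 -1.3] w 23.2  -> rel m [-0.0008 -0.0008  0.0021] turn -0.02
```

>>> jog_arm(increments=[[0, 0, 0.001, 0], [0, 0, 0.002, 0], [0, 0, 0.0025, 0], [0, 0, 0.0025, 0]])

```text
clock: 11.95
position: [467.6, 204.1, 44.8]
ee_rot: [0.997, 0.082, 0.008, -0.001]
contact_force: [-1.1, -1.1, 8.7]
gripper_width: 23.0
```

```bash
python3 -c "
from h import *
rel(466,204.5,43.6,9.4)"
```

```text
t 11.95 pos [467.6 204.1  44.8] yaw 9.44 F [-1.1 -1.1  8.7] w 23.0  -> rel m [-0.0015 -0.0006  0.0012] turn 0.04
```

>>> jog_arm(increments=[[0, 0, 0, 0], [0, 0, 0, 0], [0, 0, 0, 0], [0, 0, 0, 0], [0, 0, -0.01, 0], [0, 0, -0.04, 0], [0, 0, -0.09, 0], [0, 0, -0.13, 0], [0, 0, -0.13, 0]], hand=1)

```text
clock: 13.08
position: [467.2, 205.1, 179.1]
ee_rot: [0.997, 0.083, 0.012, -0.003]
contact_force: [-0.4, 0.2, -0.7]
gripper_width: 85.4
```

```bash
python3 -c "
from h import *
snap('wrist','w11'); rel(484.3,376,175,-6.9); print(R.from_quat(read_state()['ee_rot']).as_matrix().round(4))"
```

```text
t 13.12 pos [465.9 204.3 176.8] yaw 9.44 F [ 0.5  0.  -0.1] w 85.6  -> rel m [ 0.0462 -0.1664  0.0031] turn 16.34
[[ 0.9863  0.164   0.0194]
 [ 0.1639 -0.9865  0.0058]
 [ 0.0201 -0.0026 -0.9998]]
```

View pics/w11.png

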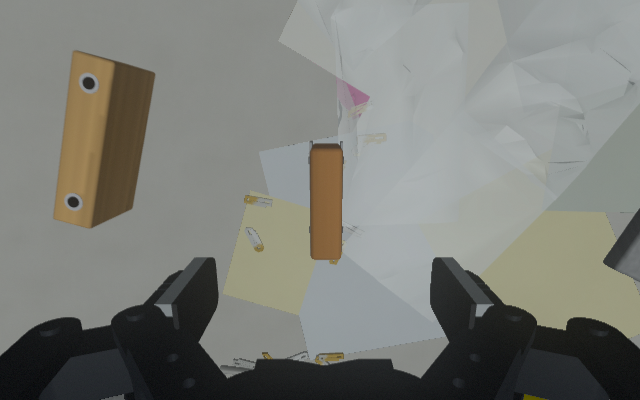

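The scraper stands upright at (326,200) with the gripper clear of it. Going over the rail.

>>> jog_arm(increments=[[0.012, -0.042, 0, 5], [0.023, -0.084, 0, 10], [0.035, -0.125, 0, 16.3], [0.046, -0.166, 0, 16.3], [0.046, -0.166, 0, 16.3], [0.046, -0.166, 0, 16.3]])

```text
clock: 13.88
position: [483.3, 374.7, 176.6]
ee_rot: [0.998, -0.06, 0.008, -0.002]
contact_force: [0.5, 0.3, -0.2]
gripper_width: 85.3
```

```bash
cat >> h.py <<'E'
def tilt():
    M=R.from_quat(read_state()["ee_rot"]).as_matrix(); print("tool z (world xy)",M[:2,2].round(4),"tilt comps in tool: row z",M[2,:2].round(4))
E
python3 -c "
from h import *
snap('wrist','w12'); rel(484.3,376,175,-6.9); tilt()
P,im=load('wrist','w12'); print(rect(P,im,(250,60,400,360),60,120)[:3])"
```

```text
t 13.93 pos [483.5 374.4 177.1] yaw -6.89 F [-0.7 -0.2 -0.2] w 85.6  -> rel m [ 0.0005 -0.0017  0.0021] turn 0.01
tool z (world xy) [0.0176 0.0038] tilt comps in tool: row z [ 0.017  -0.0059]
((482.9488830566406, 378.3515930175781), [27.114582061767578, 118.0800552368164], np.float32(-6.895747))
```

View pics/w12.png

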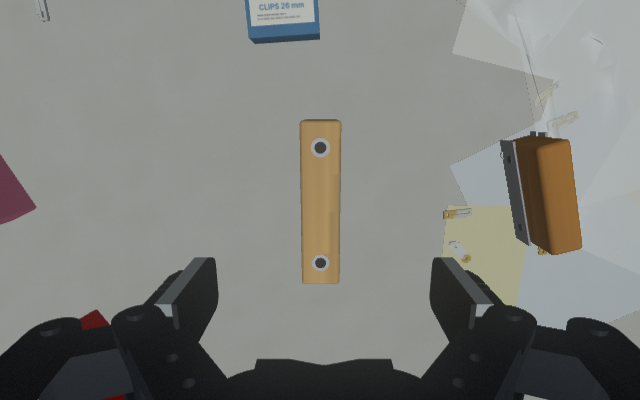

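>>> jog_arm(increments=[[0, -0.002, 0.05, 0], [0, -0.003, 0.1, 0]])

```text
clock: 14.18
position: [485.8, 376.8, 76.8]
ee_rot: [0.998, -0.061, 0.009, -0.003]
contact_force: [0.6, 1.3, -0.5]
gripper_width: 85.6
```

```bash
python3 -c "
from h import *
rel(483,377.5,46,-6.9); tilt();print(read_state()['joint_vel'].round(2))"
```

```text
t 14.18 pos [485.8 376.8  76.8] yaw -6.97 F [ 0.6  1.3 -0.5] w 85.6  -> rel m [-0.0034 -0.0001  0.0308] turn -0.07
tool z (world xy) [0.0185 0.0054] tilt comps in tool: row z [ 0.0177 -0.0076]
[-0.    0.51 -0.36  0.02  0.85 -0.02]
```

>>> jog_arm(increments=[[-0.003, 0, 0.015, 0], [-0.003, 0, 0.027, 0], [-0.003, 0, 0.031, 0], [-0.003, 0, 0.031, 0]])

```text
clock: 14.68
position: [483.8, 377.4, 46.4]
ee_rot: [0.998, -0.061, 0.009, -0.004]
contact_force: [0.4, 1.3, -0.2]
gripper_width: 85.5
```

```bash
python3 -c "
from h import *
rel(483,377.5,46,-6.9); tilt();snap('wrist','w13')"
```

```text
t 14.68 pos [483.8 377.4  46.4] yaw -6.98 F [ 0.4  1.3 -0.2] w 85.5  -> rel m [-0.0008  0.      0.0004] turn -0.08
tool z (world xy) [0.0193 0.0063] tilt comps in tool: row z [ 0.0184 -0.0086]
```

View pics/w13.png

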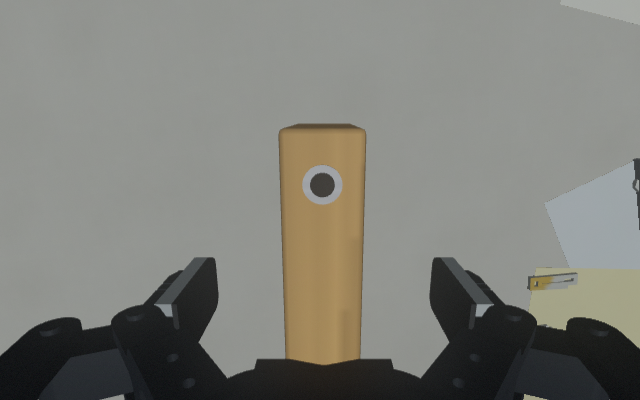

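The rail is centred between the jaws, at columns 280–365. Closing and lifting.

>>> jog_arm(increments=[[0, 0, 0, 0], [0, 0, 0, 0], [0, 0, 0, 0], [0, 0, 0, 0], [0, 0, 0, 0], [0, 0, -0.03, 0], [0, 0, -0.08, 0], [0, 0, -0.12, 0], [0, 0, -0.12, 0], [0, 0, -0.12, 0]], hand=-1)

```text
clock: 15.98
position: [480.6, 376.0, 165.1]
ee_rot: [0.998, -0.061, 0.008, -0.003]
contact_force: [-0.2, 0.2, -2.9]
gripper_width: 27.5
```

```bash
python3 -c "
from h import *
P,im=load('wrist','w13')
print('far end offset along tool',(cast(P,[(322,129)],60)[0]-np.array([483.8,377.4,60]))@[.9926,-.1215,0])
rel(469,-186,166,-105.2); tilt();s=read_state();print(s['joints'])"
```

```text
far end offset along tool 58.44381526841355
t 15.97 pos [480.6 376.  165.1] yaw -7.02 F [-0.2  0.2 -2.9] w 27.5  -> rel m [ 0.0572  0.5592 -0.0038] turn 98.18
tool z (world xy) [0.0171 0.0049] tilt comps in tool: row z [ 0.0164 -0.007 ]
[ 0.93401201  0.42087094 -0.16202083  0.01307661 -0.9738335   0.50712148]
```

>>> jog_arm(increments=[[0.007, 0.052, -0.001, 9], [0.015, 0.11, -0.001, 19], [0.023, 0.168, -0.001, 29], [0.031, 0.226, -0.001, 39], [0.039, 0.284, -0.002, 49], [0.047, 0.342, -0.002, 59], [0.055, 0.4, -0.003, 69], [0.063, 0.458, -0.003, 79], [0.07, 0.515, -0.003, 89], [0.076, 0.5627, -0.003, 98]])

```text
clock: 17.23
position: [485.7, -193.7, 163.2]
ee_rot: [-0.606, 0.795, -0.002, 0.007]
contact_force: [0.6, 0.5, -2.3]
gripper_width: 27.0
```

>>> jog_arm(increments=[[0, 0, 0, 0], [0, 0, 0, 0]])

```text
clock: 17.48
position: [484.3, -193.7, 161.3]
ee_rot: [-0.606, 0.796, 0.0, 0.005]
contact_force: [0.1, 1.1, -1.7]
gripper_width: 27.0
```

```bash
python3 -c "
from h import *
rel(487.4,-191.8,90,-105.2); tilt();snap('wrist','w14')"
```

```text
t 17.48 pos [ 484.3 -193.7  161.3] yaw -105.42 F [ 0.1  1.1 -1.7] w 27.0  -> rel m [-0.002  -0.002   0.0713] turn -0.22
tool z (world xy) [0.0084 0.0065] tilt comps in tool: row z [-0.0085 -0.0063]
```

View pics/w14.png

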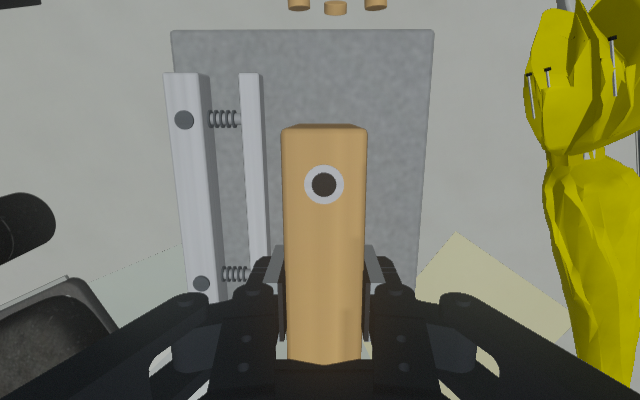

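The rail is held over the board. The fence bar is on the left at (250,73–290), and the three offcuts lie at the top on the table beyond the board edge.

```bash
python3 - <<'E'
from h import *
P,im=load("wrist","w14")
V=cv2.cvtColor(im,cv2.COLOR_BGR2HSV)[...,2]
for r in (90,140,180,220): print(r,[(u,int(V[r,u])) for u in range(230,275)])
print([(r,int(V[r,250])) for r in range(64,84)])
cv2.imwrite("pics/c14.png",cv2.resize(im[55:255,160:400],None,fx=3,fy=3,interpolation=cv2.INTER_CUBIC))
E
```

```text
90 [(230, 135), (231, 136), (232, 136), (233, 136), (234, 136), (235, 135), (236, 133), (237, 131), (238, 132), (239, 155), (240, 172), (241, 179), (242, 179), (243, 179), (244, 177), (245, 178), (246, 179), (247, 179), (248, 178), (249, 179), (250, 177), (251, 179), (252, 177), (253, 176), (254, 176), (255, 175), (256, 175), (257, 174), (258, 163), (259, 133), (260, 102), (261, 101), (262, 103), (263, 110), (264, 132), (265, 134), (266, 134), (267, 137), (268, 136), (269, 136), (270, 135), (271, 133), (272, 132), (273, 133), (274, 134)]
140 [(230, 132), (231, 134), (232, 134), (233, 135), (234, 136), (235, 136), (236, 135), (237, 134), (238, 135), (239, 136), (240, 135), (241, 134), (242, 145), (243, 168), (244, 177), (245, 176), (246, 177), (247, 177), (248, 178), (249, 178), (250, 176), (251, 177), (252, 176), (253, 177), (254, 177), (255, 177), (256, 176), (257, 175), (258, 174), (259, 174), (260, 167), (261, 157), (262, 104), (263, 103), (264, 103), (265, 102), (266, 133), (267, 134), (268, 135), (269, 136), (270, 136), (271, 135), (272, 135), (273, 133), (274, 132)]
180 [(230, 
[... 599 characters left out ...]
(235, 131), (236, 133), (237, 132), (238, 132), (239, 134), (240, 135), (241, 137), (242, 137), (243, 136), (244, 135), (245, 136), (246, 136), (247, 143), (248, 169), (249, 177), (250, 177), (251, 178), (252, 178), (253, 179), (254, 180), (255, 178), (256, 176), (257, 176), (258, 174), (259, 174), (260, 175), (261, 175), (262, 178), (263, 179), (264, 172), (265, 157), (266, 106), (267, 103), (268, 104), (269, 116), (270, 135), (271, 136), (272, 136), (273, 137), (274, 139)]
[(64, 134), (65, 134), (66, 134), (67, 133), (68, 134), (69, 132), (70, 132), (71, 132), (72, 127), (73, 166), (74, 174), (75, 178), (76, 178), (77, 179), (78, 178), (79, 178), (80, 179), (81, 179), (82, 178), (83, 178)]
```

View pics/c14.png

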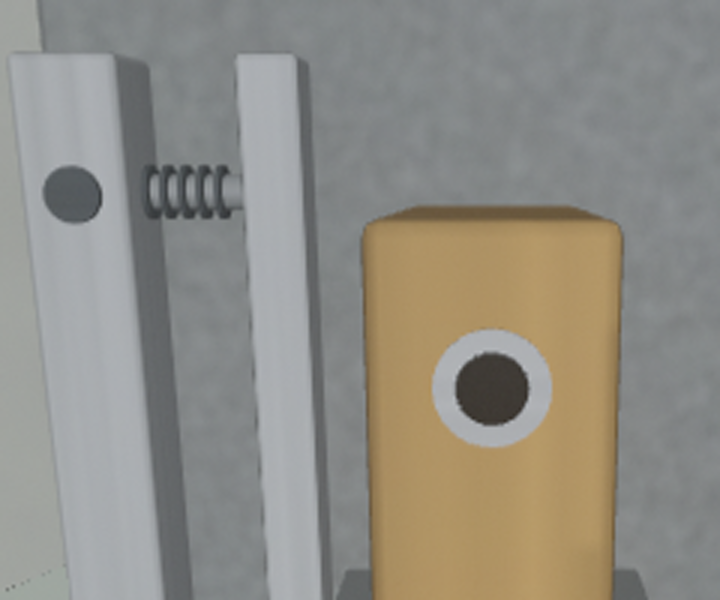

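```bash
python3 - <<'E'
from h import *
P,im=load("wrist","w14")
w=cast(P,[(259.5,90),(261.6,140),(263.6,180),(265.6,220)],37.5)[:,:2]
d=w[3]-w[0]; print(w.round(1),"yaw",np.degrees(np.arctan2(-d[0],d[1])))
e=cast(P,[(250,72.6)],37.5)[0,:2]
a=np.radians(-15.2); X=np.array([np.cos(a),np.sin(a)]);Y=np.array([-X[1],X[0]])
o=np.array([482.57,-190.5])
print("face x rel to origin", (w-o)@X, "end y rel",(e-o)@Y)
# rail top in view: far end and sides at z of top
s=np.load("pics/w14.npz"); zt=s["position"][2]+15
r=cast(P,[(282,132),(366,132),(287,355),(362,355),(324,129)],zt)[:,:2]; p=s["position"][:2]
print("rail rel TCP in board X",(r-p)@X,"Y",(r-p)@Y)
E
```

```text
[[ 505.2 -277.9]
 [ 514.  -246.1]
 [ 521.4 -218.9]
 [ 529.3 -189.9]] yaw -15.310314135952998
face x rel to origin [44.72408478 44.95820812 44.92988428 44.89976239] end y rel -89.36230766470636
rail rel TCP in board X [ 11.37840337 -14.16398007  12.28671064 -15.03891634  -1.40304658] Y [-58.34925381 -58.28722115  21.56381235  21.52255659 -59.21288014]
```

>>> jog_arm(increments=[[-0.001, -0.001, 0.03, -0.2], [-0.002, -0.002, 0.06, -0.2], [-0.002, -0.002, 0.08, -0.2], [-0.002, -0.002, 0.089, -0.2], [-0.002, -0.002, 0.093, -0.2], [-0.002, -0.002, 0.094, -0.2], [-0.002, -0.002, 0.094, -0.2]])

```text
clock: 18.4
position: [488.6, -191.1, 68.5]
ee_rot: [-0.608, 0.794, -0.001, 0.006]
contact_force: [-0.3, 0.5, -0.8]
gripper_width: 27.4
```

```bash
python3 -c "
from h import *
rel(487.4,-191.8,64.4,-105.25); tilt()"
```

```text
t 18.4 pos [ 488.6 -191.1   68.5] yaw -105.13 F [-0.3  0.5 -0.8] w 27.4  -> rel m [0.001  0.0011 0.0041] turn 0.12
tool z (world xy) [0.0109 0.0061] tilt comps in tool: row z [-0.0087 -0.009 ]
```

>>> jog_arm(increments=[[0, 0, 0.001, 0], [0, 0, 0.002, 0], [0, 0, 0.003, 0], [0, 0, 0.004, 0], [0, 0, 0.0045, 0], [0, 0, 0.0045, 0]])

```text
clock: 19.15
position: [489.2, -190.9, 65.9]
ee_rot: [-0.608, 0.794, -0.001, 0.006]
contact_force: [-2.3, 3.7, 11.3]
gripper_width: 27.3
```

```bash
python3 -c "
from h import *
rel(487.4,-191.8,64.4,-105.25); tilt()"
```

```text
t 19.15 pos [ 489.2 -190.9   65.9] yaw -105.1 F [-2.3  3.7 11.3] w 27.3  -> rel m [0.0013 0.0016 0.0015] turn 0.15
tool z (world xy) [0.012  0.0056] tilt comps in tool: row z [-0.0086 -0.0101]
```

>>> jog_arm(increments=[[0, 0, 0, 0], [0, 0, 0, 0], [0, 0, 0, 0], [0, 0, 0, 0], [0, 0, 0, 0]], hand=0.3)

```text
clock: 19.77
position: [489.1, -191.0, 65.8]
ee_rot: [-0.608, 0.794, -0.001, 0.006]
contact_force: [-0.4, 0.9, 0.2]
gripper_width: 55.5
```

```bash
python3 -c "
from h import *
snap('wrist','w15');rel(487.4,-191.8,64.4,-105.25); tilt()"
```

```text
t 19.82 pos [ 489.2 -191.    65.8] yaw -105.1 F [ 0.   0.5 -0.7] w 55.5  -> rel m [0.0013 0.0015 0.0014] turn 0.15
tool z (world xy) [0.0118 0.0056] tilt comps in tool: row z [-0.0085 -0.0099]
```

View pics/w15.png

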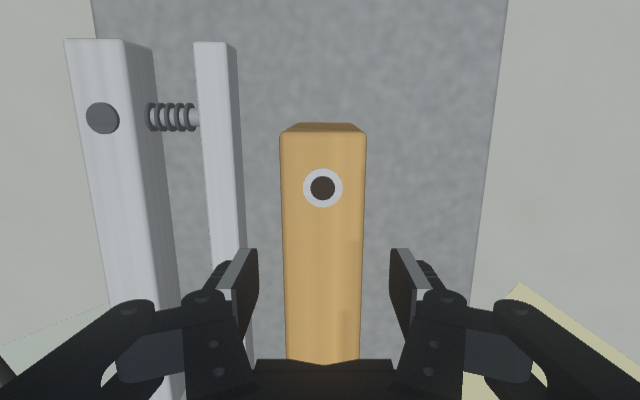

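The rail stands flat at (323,240), parallel to the jaws and the fence. Regripping here to remove the relative tilt.

>>> jog_arm(increments=[[0, 0, 0.0015, 0.15], [0, 0, 0.0015, 0.15]])

```text
clock: 20.08
position: [489.1, -190.9, 64.1]
ee_rot: [-0.607, 0.795, -0.001, 0.006]
contact_force: [0.4, -0.5, -0.2]
gripper_width: 55.4
```

>>> jog_arm(increments=[[0, 0, 0, 0], [0, 0, 0, 0], [0, 0, 0, 0], [0, 0, 0, 0], [0, 0, 0, 0]], hand=-1)

```text
clock: 20.7
position: [489.3, -191.0, 64.3]
ee_rot: [-0.607, 0.795, -0.001, 0.006]
contact_force: [0.3, -0.5, 1.6]
gripper_width: 27.1
```

```bash
python3 -c "
from h import *
s=read_state()
a=np.radians(-15.25); X=np.array([np.cos(a),np.sin(a)]);Y=np.array([-X[1],X[0]])
print('TCP board',(s['position'][:2]-[482.57,-190.5])@X,(s['position'][:2]-[482.57,-190.5])@Y)
rel(487.4,-191.8,64.4,-105.25); tilt();snap('wrist','w16')
P,im=load('wrist','w16'); print(rect(P,im,(250,60,400,360),78,120)[:3])"
```

```text
TCP board 6.574911530525995 1.3154963916064233
t 20.7 pos [ 489.3 -191.    64.3] yaw -105.25 F [ 0.3 -0.5  1.6] w 27.1  -> rel m [ 0.0013  0.0016 -0.0002] turn 0.0
tool z (world xy) [0.0118 0.0056] tilt comps in tool: row z [-0.0085 -0.0099]
((483.5547180175781, -207.42135620117188), [27.202302932739258, 83.50196075439453], np.float32(74.83285))
```

View pics/w16.png

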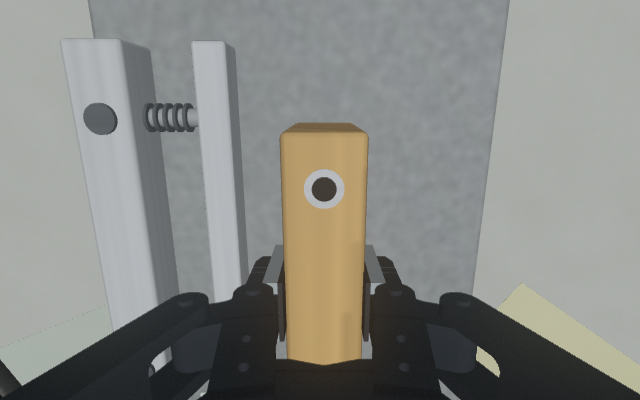

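```bash
cat > m.py <<'E'
from h import *
a=np.radians(-15.25); X=np.array([np.cos(a),np.sin(a)]);Y=np.array([-X[1],X[0]]); o=np.array([482.57,-190.5])
def meas(name):
    P,im=load("wrist",name); V=cv2.cvtColor(im,cv2.COLOR_BGR2HSV)
    return P,im,V
E
python3 - <<'E'
from m import *
P,im,H=meas("w16"); 
print([(r,H[r,212].tolist()[2]) for r in range(34,50)])
print([(r,H[r,324].tolist()) for r in range(118,140)])
print([(u,int(H[80,u,2])) for u in range(190,250)])
for r in (131,124): print((cast(P,[(324,r)],78)[0,:2]-o)@Y)
print("fence end",(cast(P,[(212,41)],37.5)[0,:2]-o)@Y)
E
```

```text
[(34, 140), (35, 140), (36, 140), (37, 139), (38, 139), (39, 139), (40, 129), (41, 170), (42, 179), (43, 183), (44, 187), (45, 187), (46, 187), (47, 188), (48, 189), (49, 188)]
[(118, [98, 7, 142]), (119, [100, 5, 142]), (120, [90, 5, 142]), (121, [100, 5, 143]), (122, [17, 31, 132]), (123, [17, 90, 119]), (124, [17, 107, 117]), (125, [18, 106, 116]), (126, [18, 104, 113]), (127, [18, 106, 116]), (128, [18, 103, 111]), (129, [19, 103, 116]), (130, [18, 105, 121]), (131, [18, 106, 125]), (132, [19, 109, 147]), (133, [19, 111, 168]), (134, [19, 108, 174]), (135, [19, 104, 176]), (136, [18, 107, 179]), (137, [19, 107, 181]), (138, [19, 107, 183]), (139, [19, 104, 184])]
[(190, 139), (191, 138), (192, 138), (193, 136), (194, 174), (195, 174), (196, 187), (197, 187), (198, 186), (199, 186), (200, 186), (201, 186), (202, 185), (203, 186), (204, 186), (205, 187), (206, 187), (207, 188), (208, 187), (209, 186), (210, 187), (211, 187), (212, 187), (213, 188), (214, 187), (215, 188), (216, 187), (217, 186), (218, 185), (219, 184), (220, 184), (221, 184), (222, 183), (223, 184), (224, 179), (225, 173), (226, 168), (227, 139), (228, 110), (229, 109), (230, 107), (231, 110), (232, 109), (233, 110), (234, 110), (235, 111), (236, 109), (237, 135), (238, 136), (239, 137), (240, 138), (241, 140), (242, 141), (243, 143), (244, 143), (245, 145), (246, 144), (247, 145), (248, 146), (249, 146)]
-57.21561326120171
-59.31771650017523
fence end -89.11353529882041
```

>>> jog_arm(increments=[[0.0005, 0, -0.001, 0], [0.0015, -0.004, -0.002, 0], [0.0015, -0.01, -0.0023, 0], [0.0015, -0.015, -0.0023, 0], [0.0015, -0.019, -0.0023, 0], [0.0015, -0.02, -0.0023, 0], [0.0015, -0.02, -0.0023, 0], [0.0015, -0.02, -0.0023, 0]])

```text
clock: 21.75
position: [507.9, -197.6, 66.7]
ee_rot: [-0.607, 0.795, -0.001, 0.006]
contact_force: [-0.5, 0.0, -2.7]
gripper_width: 27.2
```

```bash
python3 -c "
from m import *
s=read_state()
print('TCP board',(s['position'][:2]-o)@X,(s['position'][:2]-o)@Y,s['wrist_torque'].round(2))
rel(487.4,-191.8,64.4,-105.25); tilt();snap('wrist','w17')"
```

```text
TCP board 26.33203833533585 -0.22882174973712988 [ 0.05  0.   -0.01]
t 21.75 pos [ 507.9 -197.6   66.7] yaw -105.25 F [-0.5  0.  -2.7] w 27.2  -> rel m [-0.0002  0.0214  0.0021] turn -0.0
tool z (world xy) [0.0115 0.0057] tilt comps in tool: row z [-0.0085 -0.0096]
```

View pics/w17.png

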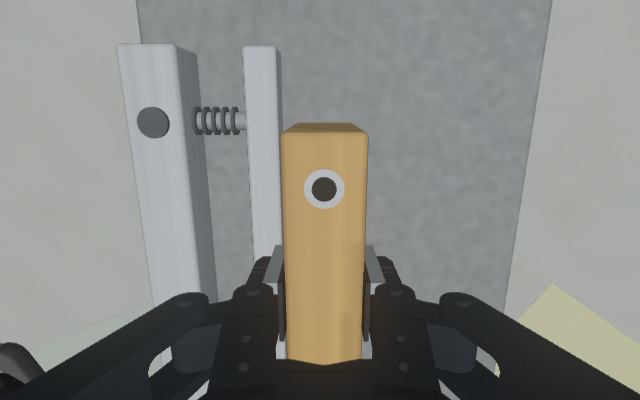

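The rail is a few mm short of the fence, whose bar is at (243–283, 46–270). Lowering it onto the board.

>>> jog_arm(increments=[[0, 0, 0.001, 0], [0, 0, 0.002, 0], [0, 0, 0.0027, 0], [0, 0, 0.003, 0], [0, 0, 0.003, 0]])

```text
clock: 22.42
position: [507.9, -197.6, 64.2]
ee_rot: [-0.607, 0.795, -0.001, 0.006]
contact_force: [-2.0, 1.2, 4.4]
gripper_width: 27.5
```

```bash
python3 -c "
from m import *
s=read_state()
print('TCP board',(s['position'][:2]-o)@X,(s['position'][:2]-o)@Y,s['wrist_torque'].round(2))
rel(487.4,-191.8,64.4,-105.25); tilt()"
```

```text
TCP board 26.33965283451738 -0.19810360732670046 [ 0.33  0.65 -0.02]
t 22.43 pos [ 507.9 -197.6   64.2] yaw -105.24 F [-2.   1.2  4.4] w 27.5  -> rel m [-0.0002  0.0213 -0.0004] turn 0.01
tool z (world xy) [0.0116 0.0055] tilt comps in tool: row z [-0.0084 -0.0097]
```

>>> jog_arm(increments=[[0, -0.002, 0.0003, 0], [0, -0.004, 0.0003, 0], [0, -0.006, 0.0003, 0], [0, -0.008, 0.0003, 0], [0, -0.008, 0.0003, 0], [0, -0.008, 0.0003, 0]])

```text
clock: 23.18
position: [514.0, -199.6, 64.2]
ee_rot: [-0.607, 0.795, 0.0, 0.005]
contact_force: [-4.3, 2.6, 7.3]
gripper_width: 27.0
```

```bash
python3 -c "
from m import *
s=read_state()
print('TCP board',(s['position'][:2]-o)@X,(s['position'][:2]-o)@Y,'F along X,Y',s['contact_force'][:2]@X,s['contact_force'][:2]@Y)
rel(487.4,-191.8,64.4,-105.25); tilt();snap('wrist','w18');snap('scene','s18')
cv2.imwrite('pics/c18.png',cv2.resize(cv2.imread('pics/s18.png')[215:325,335:455],None,fx=5,fy=5,interpolation=cv2.INTER_CUBIC))"
```

```text
TCP board 32.684139335615036 -0.5358469565258089 F along X,Y -4.836850316953282 1.3251038424952724
t 23.18 pos [ 514.  -199.6   64.2] yaw -105.27 F [-4.3  2.6  7.3] w 27.0  -> rel m [-0.0005  0.0277 -0.0004] turn -0.02
tool z (world xy) [0.0077 0.006 ] tilt comps in tool: row z [-0.0078 -0.0058]
```

View pics/w18.png

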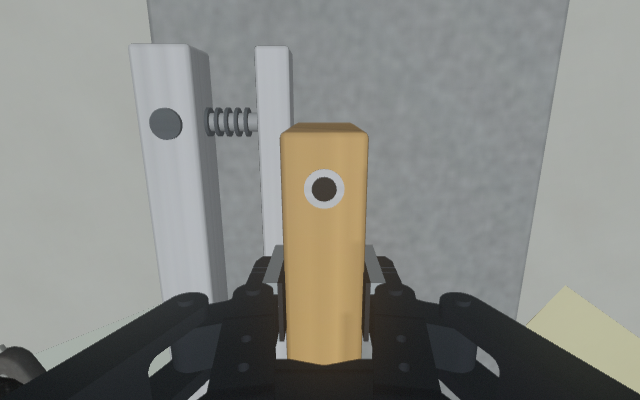

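View pics/c18.png

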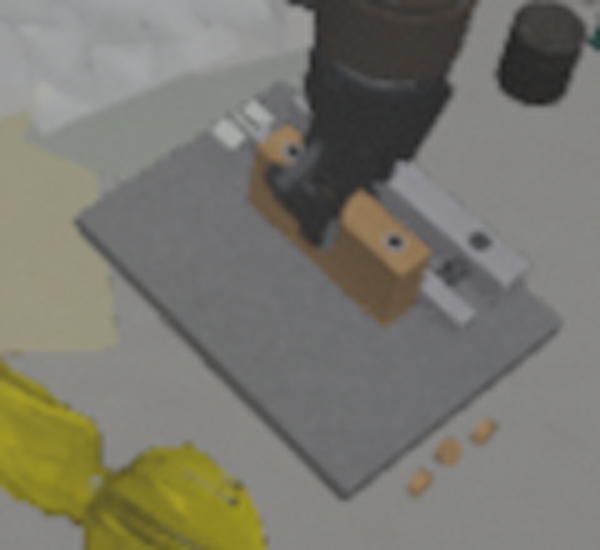

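```bash
cat >> m.py <<'E'
def travel(name,rows=range(55,200,2)):
    P,im,H=meas(name); V=H[...,2].astype(float); out=[];pts=[]
    blk=[]
    for r in rows:
        g=np.diff(V[r,222:300]); 
        # first strong rise to bar-left edge: search dark->bright with value >165 following
        c=[u for u in range(228,300) if V[r,u-2]<148 and V[r,u+3]>165]
        if not c: continue
        u=c[0]; seg=V[r,u-3:u+5]; t=(min(145,seg[0])+V[r,u+4])/2
        j=next((i for i in range(7) if seg[i]<t<=seg[i+1]),None)
        if j is None: continue
        pts.append((u-3+j+(t-seg[j])/(seg[j+1]-seg[j]),r))
    w=cast(P,pts,37.5)[:,:2]; x=(w-o)@X; y=(w-o)@Y
    k=abs(x-np.median(x))<2
    print(name,"bar back x",np.median(x).round(2),"n",k.sum(),"slope deg",np.degrees(np.polyfit(y[k],x[k],1)[0]).round(2))
E
python3 -c "
from m import *
travel('w17');travel('w18')"
```

```text
w17 bar back x 58.29 n 71 slope deg -0.05
w18 bar back x 59.08 n 73 slope deg -0.08
```

>>> jog_arm(increments=[[0, -0.002, 0, 0], [0, -0.0035, 0, 0], [0, -0.005, 0, 0], [0, -0.0065, 0, 0], [0, -0.008, 0, 0], [0, -0.008, 0, 0], [0, -0.008, 0, 0], [0, -0.008, 0, 0]])

```text
clock: 24.28
position: [517.0, -200.8, 64.1]
ee_rot: [-0.606, 0.795, 0.004, 0.001]
contact_force: [-11.2, 5.6, 13.3]
gripper_width: 27.0
```

```bash
cat > q.py <<'E'
import sys
from m import *
s=read_state()
print('TCP board',(s['position'][:2]-o)@X,(s['position'][:2]-o)@Y,'F along X,Y',s['contact_force'][:2]@X,s['contact_force'][:2]@Y)
rel(487.4,-191.8,64.4,-105.25); tilt();snap('wrist',sys.argv[1]); travel(sys.argv[1])
E
python3 q.py w19
```

```text
TCP board 35.94525620077572 -0.8761731129809831 F along X,Y -12.245348672768078 2.429089847239245
t 24.27 pos [ 517.  -200.8   64.1] yaw -105.34 F [-11.2   5.6  13.3] w 27.0  -> rel m [-0.0008  0.0309 -0.0001] turn -0.09
tool z (world xy) [-0.0027  0.0082] tilt comps in tool: row z [-0.0072  0.0048]
w19 bar back x 61.91 n 73 slope deg -0.19
```

>>> jog_arm(increments=[[0, 0.002, 0, 0], [0, 0.006, 0, 0], [0, 0.01, 0, 0], [0, 0.014, 0, 0], [0, 0.014, 0, 0]])

```text
clock: 24.95
position: [503.2, -197.0, 64.2]
ee_rot: [-0.606, 0.795, 0.004, 0.001]
contact_force: [0.1, 0.5, 0.7]
gripper_width: 26.9
```

```bash
python3 q.py w20
```

```text
TCP board 21.615851635612824 -0.8229702349463137 F along X,Y -0.034727172107512236 0.5510077653133684
t 24.95 pos [ 503.2 -197.    64.2] yaw -105.33 F [0.1 0.5 0.7] w 26.9  -> rel m [-0.0008  0.0166 -0.0001] turn -0.08
tool z (world xy) [-0.0031  0.0084] tilt comps in tool: row z [-0.0072  0.0052]
w20 bar back x 58.44 n 72 slope deg -0.0
```

>>> jog_arm(increments=[[0, 0, 0, 0], [0, 0, 0, 0], [0, 0, 0, 0.08], [0, 0, 0, 0.08]], hand=0)

```text
clock: 25.5
position: [503.2, -197.0, 64.2]
ee_rot: [-0.606, 0.796, 0.004, 0.001]
contact_force: [0.1, 0.1, 0.4]
gripper_width: 42.6
```

>>> jog_arm(increments=[[0, 0, 0, 0], [0, 0, 0, 0], [0, 0, 0, 0], [0, 0, 0, 0], [0, 0, 0, 0]], hand=-1)

```text
clock: 26.12
position: [503.4, -197.0, 64.3]
ee_rot: [-0.606, 0.795, 0.004, 0.001]
contact_force: [0.2, 1.8, 2.4]
gripper_width: 27.0
```

```bash
python3 q.py w21
```

```text
TCP board 21.827937005249936 -0.8021214362677512 F along X,Y -0.33333830333655085 1.8173668698016718
t 26.12 pos [ 503.4 -197.    64.3] yaw -105.41 F [0.2 1.8 2.4] w 27.0  -> rel m [-0.0008  0.0168  0.    ] turn -0.16
tool z (world xy) [-0.0029  0.0083] tilt comps in tool: row z [-0.0072  0.005 ]
w21 bar back x 58.46 n 70 slope deg 0.0
```

View pics/w21.png

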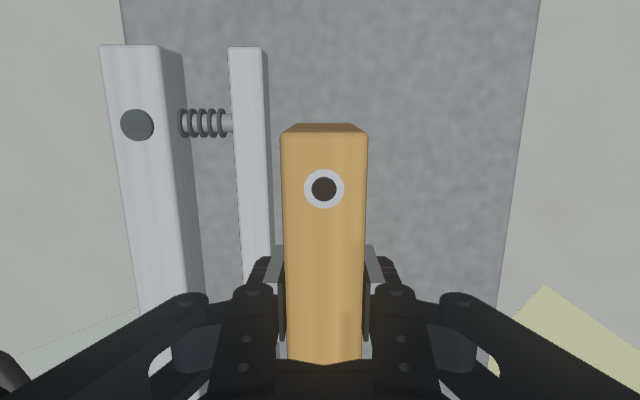

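>>> jog_arm(increments=[[0, 0, 0.002, 0], [0, 0.002, 0.003, -0.16], [0, 0.006, 0.003, -0.16], [0, 0.01, 0.003, -0.16]])

```text
clock: 26.68
position: [499.2, -195.4, 64.4]
ee_rot: [-0.608, 0.794, -0.001, 0.005]
contact_force: [4.5, -1.6, 7.8]
gripper_width: 27.2
```

```bash
python3 -c "
from m import *
rel(487.4,-191.8,64.4,-105.25); tilt()"
```

```text
t 26.68 pos [ 499.2 -195.4   64.4] yaw -105.11 F [ 4.5 -1.6  7.8] w 27.2  -> rel m [-0.0004  0.0123 -0.0001] turn 0.14
tool z (world xy) [0.0097 0.0052] tilt comps in tool: row z [-0.0076 -0.008 ]
```

>>> jog_arm(increments=[[0, -0.004, 0, 0.14], [0, -0.009, 0, 0.14], [0, -0.013, 0, 0.14], [0, -0.016, 0, 0.14], [0, -0.019, 0, 0.14], [0, -0.0215, 0, 0.14], [0, -0.0235, 0.0003, 0.14], [0, -0.025, 0.0005, 0.14], [0, -0.025, 0.0005, 0.14], [0, -0.025, 0.0005, 0.14]])

```text
clock: 27.92
position: [516.7, -200.8, 64.4]
ee_rot: [-0.606, 0.795, 0.005, 0.0]
contact_force: [-14.2, 7.0, 20.3]
gripper_width: 27.1
```

```bash
python3 q.py w22
```

```text
TCP board 35.69464253249835 -0.9900651340948665 F along X,Y -15.502467249968735 3.0439145401452343
t 27.93 pos [ 516.7 -200.8   64.4] yaw -105.34 F [-14.2   7.   20.3] w 27.1  -> rel m [-0.001   0.0307  0.0002] turn -0.09
tool z (world xy) [-0.0058  0.0079] tilt comps in tool: row z [-0.0061  0.0077]
w22 bar back x 61.57 n 71 slope deg -0.16
```

View pics/w22.png

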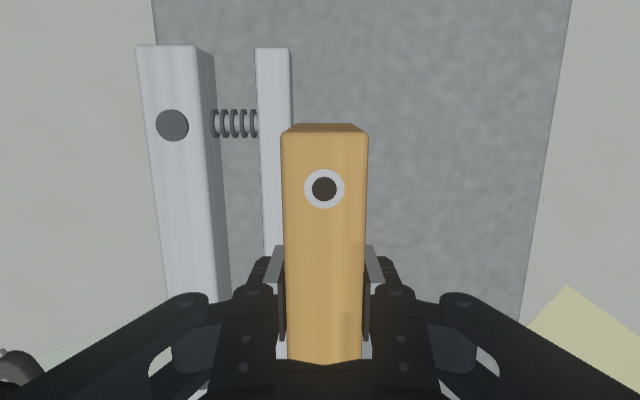

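>>> jog_arm(increments=[[0, 0.004, 0.001, 0], [0, 0.008, 0.002, 0], [0, 0.012, 0.003, -0.09], [0, 0.016, 0.003, -0.09], [0, 0.02, 0.003, -0.09]])

```text
clock: 28.6
position: [503.6, -196.7, 64.4]
ee_rot: [-0.608, 0.794, -0.0, 0.004]
contact_force: [4.7, -1.9, 8.9]
gripper_width: 27.0
```

```bash
python3 -c "
from m import *
s=read_state();print('TCP board',(s['position'][:2]-o)@X,(s['position'][:2]-o)@Y)
rel(487.4,-191.8,64.4,-105.25); tilt()"
```

```text
TCP board 21.86454263704398 -0.42558724341774296
t 28.6 pos [ 503.6 -196.7   64.4] yaw -105.11 F [ 4.7 -1.9  8.9] w 27.0  -> rel m [-0.0005  0.0169 -0.0001] turn 0.14
tool z (world xy) [0.0075 0.0047] tilt comps in tool: row z [-0.0065 -0.0061]
```

>>> jog_arm(increments=[[0, -0.003, -0.0005, 0.14], [0, -0.007, -0.0005, 0.14], [0, -0.01, -0.0005, 0.14], [0, -0.013, -0.001, 0.14], [0, -0.016, -0.0015, 0.14], [0, -0.018, -0.002, 0.14], [0, -0.02, -0.0025, 0.14], [0, -0.021, -0.0025, 0.14], [0, -0.021, -0.0025, 0.14], [0, -0.021, -0.0025, 0.14]])

```text
clock: 29.85
position: [519.3, -201.2, 64.6]
ee_rot: [-0.606, 0.795, 0.004, 0.001]
contact_force: [-7.3, 3.3, -2.5]
gripper_width: 27.5
```

```bash
python3 q.py w23
```

```text
TCP board 38.29436480723177 -0.6472513567678775 F along X,Y -7.956575811394427 1.2696191966122077
t 29.85 pos [ 519.3 -201.2   64.6] yaw -105.36 F [-7.3  3.3 -2.5] w 27.5  -> rel m [-0.0006  0.0333  0.0004] turn -0.11
tool z (world xy) [-0.003   0.0074] tilt comps in tool: row z [-0.0064  0.0048]
w23 bar back x 64.17 n 73 slope deg -0.06
```

>>> jog_arm(increments=[[0, 0.004, 0.001, 0], [0, 0.008, 0.002, 0], [0, 0.012, 0.003, -0.11], [0, 0.016, 0.0035, -0.11], [0, 0.02, 0.0035, -0.11], [0, 0.024, 0.0035, -0.11]])

```text
clock: 30.65
position: [502.8, -195.9, 64.4]
ee_rot: [-0.608, 0.794, -0.002, 0.006]
contact_force: [3.4, -0.5, 5.5]
gripper_width: 27.3
```

```bash
python3 -c "
from m import *
s=read_state();print('TCP board',(s['position'][:2]-o)@X,(s['position'][:2]-o)@Y)
rel(487.4,-191.8,64.4,-105.25); tilt()"
```

```text
TCP board 20.97767606839329 0.1488199581385559
t 30.65 pos [ 502.8 -195.9   64.4] yaw -105.07 F [ 3.4 -0.5  5.5] w 27.3  -> rel m [ 0.0001  0.016  -0.0001] turn 0.18
tool z (world xy) [0.0124 0.004 ] tilt comps in tool: row z [-0.0071 -0.011 ]
```

>>> jog_arm(increments=[[0, -0.003, -0.0005, 0.07], [0, -0.008, -0.0005, 0.07], [0, -0.012, -0.001, 0.07], [0, -0.016, -0.0015, 0.07], [0.0003, -0.0195, -0.002, 0.07], [0.0003, -0.0225, -0.0022, 0.07], [0.0003, -0.0248, -0.002, 0.07], [0.0003, -0.0248, -0.0012, 0.07], [0.0003, -0.0248, -0.0008, 0.07], [0.0003, -0.0248, -0.0008, 0.07]])

```text
clock: 31.9
position: [521.3, -201.5, 64.4]
ee_rot: [-0.607, 0.795, 0.003, 0.002]
contact_force: [-9.7, 5.9, 6.2]
gripper_width: 27.4
```

```bash
python3 q.py w24; python3 -c "
from h import *
s=read_state(); print(s['clock'],s['position'],s['contact_force'],s['joint_vel'].round(3))"
```

```text
TCP board 40.22156161679455 -0.4579278638161889 F along X,Y -10.884204742109944 3.131558008543166
t 31.9 pos [ 521.3 -201.5   64.4] yaw -105.28 F [-9.7  5.9  6.2] w 27.4  -> rel m [-0.0005  0.0352  0.    ] turn -0.03
tool z (world xy) [-0.0001  0.0068] tilt comps in tool: row z [-0.0066  0.0019]
w24 bar back x 66.22 n 73 slope deg -0.11
31.95 [ 521.21974326 -201.54293223   64.34416646] [-9.69166434  5.54268702  5.38432984] [ 0.001 -0.001 -0.     0.     0.001  0.   ]
```

View pics/w24.png

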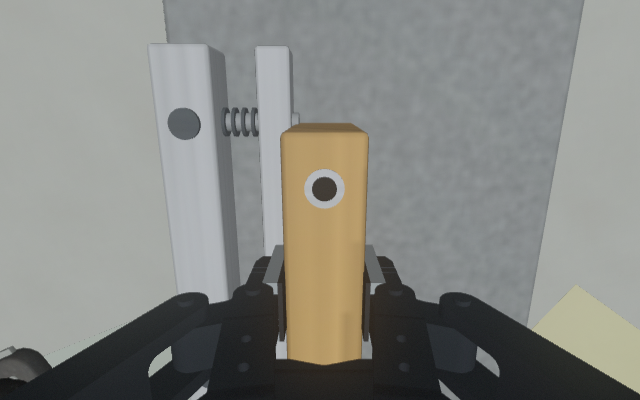

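```bash
python3 - <<'E'
from m import *
P,im,H=meas("w24")
V=H[...,2]
print([(r,int(V[r,272])) for r in range(40,52)],[(r,int(V[r,324])) for r in range(118,136)])
print("rod y",(cast(P,[(296,118)],28)[0,:2]-o)@Y)
print("fence end",(cast(P,[(272,45.5)],37.5)[0,:2]-o)@Y,"rail end",(cast(P,[(324,131)],77.5)[0,:2]-o)@Y, (cast(P,[(324,122.5)],18)[0,:2]-o)@Y)
snap('scene','s24'); im=cv2.imread('pics/s24.png')
cv2.imwrite('pics/c24.png',cv2.resize(im[215:325,335:455],None,fx=5,fy=5,interpolation=cv2.INTER_CUBIC))
cv2.imwrite('pics/c24b.png',cv2.resize(im[228:255,370:400],None,fx=18,fy=18,interpolation=cv2.INTER_CUBIC))
s=read_state(); print(s['clock'],s['position'],s['contact_force'])
E
```

```text
[(40, 139), (41, 139), (42, 139), (43, 138), (44, 139), (45, 129), (46, 171), (47, 177), (48, 182), (49, 187), (50, 186), (51, 186)] [(118, 139), (119, 138), (120, 139), (121, 139), (122, 131), (123, 118), (124, 114), (125, 114), (126, 114), (127, 115), (128, 110), (129, 114), (130, 119), (131, 124), (132, 146), (133, 166), (134, 171), (135, 174)]
rod y -61.15680841726133
fence end -89.3113546948801 rail end -58.91482758329706 -58.76775161838916
32.0 [ 521.24618204 -201.52111434   64.36360171] [-9.19295555  5.72617116  5.16575628]
```

View pics/c24.png

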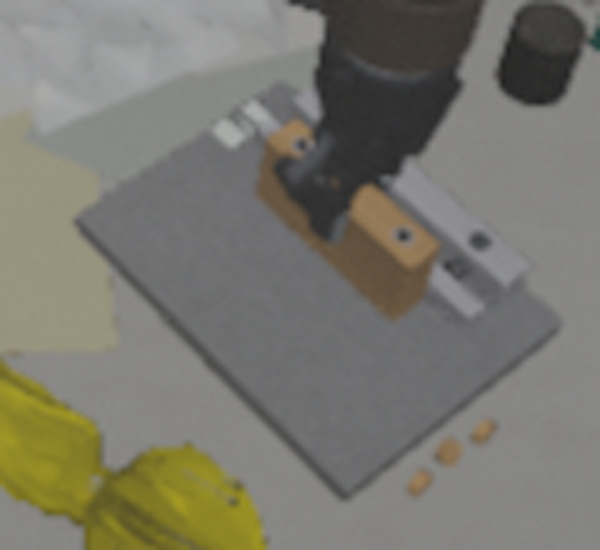

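View pics/c24b.png

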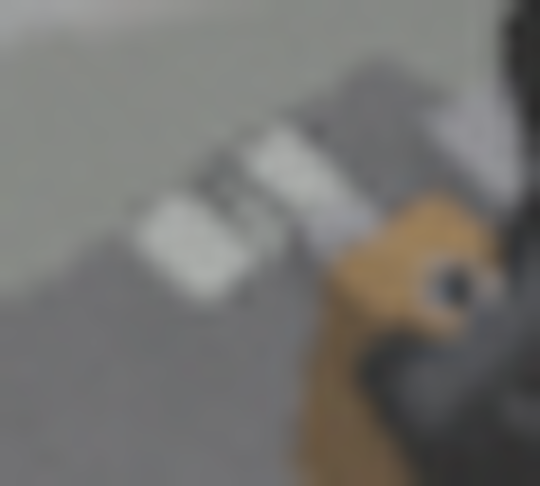

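```bash
python3 -c "
from h import *
print(job_done()); s=read_state(); print(s['clock'],s['position'],s['contact_force'],s['gripper_width'])"
```

```text
the job is handed in; nothing more can be done
None
the job is handed in; nothing more can be done
```

I swept the three offcuts off the board with the scraper in one stroke. The scraper went back upright where it had stood, on the table clear of the board. Then I set the rail on the board and pressed it against the fence, and handed in at about 32 s still holding it.

**Last checks:**
- **Fence travel:** about 7.8 mm from the wrist picture, so between the 3 and 11 mm limits. The push of 10–11 N agrees with that. The pointer appears to stand between the marks, but the scene picture is too blurred to read it directly.
- **Rail position:** lengthwise it is within about 0.5 mm of the fence's middle. It is parallel to the fence to about 0.1° and leans less than 0.2°. It presses on the board with about 5 N, and the joint speeds were near zero.
- **Offcuts:** all three lie on the table right of the board. The fingers stayed above them throughout.
- **Bystanders:** the arm was never near the dispenser, carton or punch, but I did not compare their positions before and after.

**Problems on the way:** the first two pushes got only 3.3–3.6 mm of travel because the rail pressed too hard on the board. The first one also made it lean about 0.8°. I backed off each time and regripped the rail once to stand it flat. A third push reached 5.8 mm but with the rail slightly off the board, so I backed off again and made the final push.

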